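# Set the boot warmer to its first setting and start it

### The job

Turn the big knurled dial on the boot-warmer unit clockwise with a fingertip pressed lightly on it, until it clicks from off into the next setting (one click only, not two), then push the green start button all the way down and let it come back up. Only touch the dial and the button: do not grip, lift or shove the unit, and leave the shoe trees, brush and weight where they are.

Things in the scene. Friction and masses are not known exactly. Their poses are not given: they have to be found in the camera images.
- unit: Boot-warmer control unit: white plastic box 150 (x) by 250 (y) by 55 mm high, about 2 to 3 kg, standing loose on rubber feet. Origin: centre of its underside; z up, its x points to the far long side (the one with grey vent slots). On its flat top: the dial, axis at x 0, y +48 mm, and the green start button, at x 0, y -78 mm.
- dial_top (a point): Centre of the dial's flat top, on its upright axis, 79 mm above the bench. Black disc 96 mm across (too wide to grip), 24 mm high, copper knurled rim, rubber top, yellow pointer bar on top reaching 45 mm from the axis. A fingertip pressed down on the top with some 5 N, 30 mm from the axis, and moved in an arc about the axis carries the dial round with little slip.
- dial (a joint): Dial angle in rad, growing clockwise seen from above. A sprung detent holds it at 0 (off, where it starts; pointer at the black ring mark), 0.7 (first setting; one orange bar, straight to the unit's +x) and 1.4 (second; two orange bars). Let go, it snaps to the nearest; about 0.05 N m takes it over the hump half-way. Stops at -0.15 and 1.55.
- start_top (a point): Centre of the top of the green round start button, 34 mm across, in a low grey housing on the unit. It is pressed straight down.
- start (a joint): How far the start button is pressed in m: 0 up, 0.006 fully down (about 5 N); a spring returns it.
- tree_a_mid (a point): Beech shoe tree, 240 mm long, 75 mm high with a brass ball on its heel; the point lies at mid-length 20 mm up; its x axis points to the toe. Stands to the left (+y) of the unit. Not to be disturbed.
- tree_b_mid (a point): The other, identical shoe tree of the pair; same point. Not to be disturbed.
- weight_mid (a point): Squat brown stoneware boot weight, 96 mm across, 80 mm high; the point lies on its axis 40 mm up. Stands to the right (-y) of the unit. Not to be disturbed.
- brush_mid (a point): Boot brush with a copper handle, 230 mm long, 30 mm high; the point lies about mid-length, 20 mm up. Lies beyond the unit. Not to be disturbed.

How it is judged (in metres and radians):
On the way, in this order (a step that is already met when the one before it is completed fails the run):
1. the dial has clicked into the first setting (value of joint dial between 0.58 and 0.82 rad and velocity of joint dial below 0.3 rad/s), for 0.2 s.
2. the start button is pushed down (value of joint start above 0.0045 m), for 0.03 s.
At the end, for the whole second after the job is handed in: the dial rests in its first detent (0.7 rad, within 0.1), the start button is up again (pressed less than 1.5 mm), the unit stands level and within 20 mm of where it was, and the shoe trees, weight and brush are within 15 mm of where they were (value of joint dial between 0.6 and 0.8 rad and value of joint start below 0.0015 m and distance of unit from where it was at the start of the episode below 0.02 m and angle between unit's own z axis and vertical below 0.05 rad and linear speed of unit below 0.01 m/s and distance of each of tree_a_mid, tree_b_mid, weight_mid, brush_mid from where it was at the start of the episode below 0.015 m); the robot touches nothing.
It fails at once if the dial was turned past the first setting towards the second (value of joint dial above 1.05 rad).
It fails at once if start was pushed while the dial was still at off (value of joint start above 0.0035 m and value of joint dial below 0.4 rad).
It fails at once if the dial or the unit was leaned on hard (contact force between the fingers and unit above 50 N).
It fails at once if the unit was shoved, lifted or tipped (distance of unit from where it was at the start of the episode above 0.02 m or angle between unit's own z axis and vertical above 0.1 rad).
It fails at once if a shoe tree, the weight or the brush was disturbed (distance of any of tree_a_mid, tree_b_mid, weight_mid, brush_mid from where it was at the start of the episode above 0.015 m).
It also fails if it takes over 40 s, if anything falls off the work surface, if the arm or the gripper's body presses on something with over 40 N, if the wrist force passes 120 N, or if a joint passes its speed limit or range.

### The arm

A 6-joint arm with a two-finger parallel gripper is mounted at the origin on the work surface. World frame = base frame: x ahead of the robot, y to its left, z up, the work surface at z = 0. Lengths are in mm, angles in rad, forces in N, time in s.
With the tool pointing down it reaches from about 300 to 775 mm from the base axis. Payload 14.6 kg.
Tool frame: the origin (TCP) lies at the very end of the fingers, on their centre line; the grasp point (between the pads) lies 19 mm behind it; z points along the fingers, y is the line along which they close (so a half turn about z gives the same grasp; the last joint's range is limited). The gripper opens to 94 mm and grips with 3 to 60 N. Pads are 16 mm wide; open, the fingers measure 119 mm over their backs; the gripper's body (75 mm by 177 mm) begins 78 mm behind the grasp point.
Start: joints at [1.117, 0.3, 1.521, -0, 1.321, -0.067], TCP at [207.471, 509.357, 205.446] pointing down, gripper open.
Joint ranges: [-3.03, 3.03], [-0.79, 2.21], [0.23, 2.52], [-1.04, 4.18], [0, 3.07], [-2.55, 2.55]. Speed limits (rad/s): [2.22, 2.22, 2.57, 3.14, 3.14, 3.14].

### API

Orientations are given as [roll, pitch, yaw] about the fixed x, y, z axes, in that order (R = Rz(yaw) Ry(pitch) Rx(roll)).
In Python, from cell import manip, camera, get_calibration gives the robot as it stands.
- The arm moves only by the tool arm_command, never from a script. Its argument "targets" is a list of rows, each an object of numbers: "hand": the opening, from -1 (shut) to 1 (fully open), so that 0 is half open; "x", "y", "z": the shift along the tool's x, y, z in m; "yaw": the turn about the tool's z in rad. In form: [{"hand": .., "x": .., "y": .., "z": .., "yaw": ..}, ...]. A call has 1 to 10 rows; each row shifts and turns the commanded pose from where the row before left it, along the tool's axes as they then stand; what a row does not reach is not made up. A row lasts 1/10 s, in which the tool goes at most 50 mm and 8.59 degrees, less where a joint would pass 70% of its speed; a pose out of reach is approached as far as the arm can. A call is refused whole if a number of a shift passes 0.05 or a number of a turn 0.15, either way. A call with a gripper value outside its range is refused whole. The fingers move at their own pace and stop on an object; "newtons" is the grip in N (left out, the last holds). Time passes only in rows, so rows that do not move let the fingers close. It gives the time, the measured TCP pose, the force, the opening and the grip force at its end, in the units of the state.
- manip.read_state(): the state, without advancing time (a new reading comes with each control period).
- camera(name): name is "scene" or "top" or "wrist"; returns the picture (400x640x3 uint8, red, green, blue); there is no depth.
- get_calibration(name): a dict with "K" (3x3 intrinsics, pixels), "cam_to_world" (4x4, takes a point from camera to world coordinates). Camera axes: x right, y up, looking along -z (the intrinsics and any distortion apply to the point x, -y, -z); pixel columns grow to the right and rows downward; lengths in mm; the calibration is good to about 2 mm. A picture is of the moment at which its call begins: read the wrist's pose just before it. get_calibration takes no time and is no camera call; for the wrist camera it gives the pose at the moment of the call.
- manip.sign_off(): hands the job in; it is judged then, once.
The state is a dict: "clock": time; "joints": joint angles; "qd": joint speeds; "effort": joint torques, N m; "eef_pos": TCP position; "eef_rot": TCP orientation; "wrist_force": force on the tool from outside, world axes, zero at the start; "moment": the same for the moment, N m; "finger_gap": finger opening in mm; "finger_force": force on a finger pad.
Only numpy, scipy, OpenCV 4.12 (cv2) and the standard library are available. Lean on these libraries where they do the work, as an engineer would, in place of code of your own. Each camera call takes 0.05 s, during which the arm holds its last target. There are 200 camera calls.

## Working session

There is one attempt and no reset: what is moved stays moved. The work goes in short steps, Python scripts to look and compute and a tool call to move; the robot and the scene stay as the last step left them, time stands still between calls to the robot, and variables do not carry over. Pictures are saved under pics/ and viewed, at most 10 in all, crops included, and the job is handed in when it is done.

Besides the shell and the picture viewer there is one more tool, called after "Request:" as name(argument=value, ...) on one line, values as JSON. arm_command: Moves the arm, as the interface text tells. Its arguments: {"type":"object","properties":{"targets":{"type":"array"},"newtons":{"type":"number"}},"required":["targets"]}

```bash
mkdir -p pics
cat > h.py <<'E'
import numpy as np,cv2
from cell import manip,camera,get_calibration
def snap(n,f):
    c=get_calibration(n); im=camera(n); cv2.imwrite('pics/'+f,im[:,:,::-1]); return im,c
def ray(c,u,v,z):
    K=np.array(c['K']);T=np.array(c['cam_to_world'])
    p=cv2.undistortPoints(np.array([[[u,v]]],float),K,np.array(c.get('dist',np.zeros(5)),float))[0,0]
    d=T[:3,:3]@np.array([p[0],-p[1],-1]);o=T[:3,3]
    return o+d*(z-o[2])/d[2]
E
python3 - <<'E'
from h import *
im,c=snap('top','t1.png');print(c); print(manip.read_state())
snap('scene','s1.png')
E
```

```text
{'K': array([[382.04802223,   0.        , 318.16422769],
       [  0.        , 382.04802223, 202.58427651],
       [  0.        ,   0.        ,   1.        ]]), 'cam_to_world': array([[ 2.29687282e-02,  9.99136920e-01, -3.46100030e-02,
         5.51099351e+02],
       [-9.99594154e-01,  2.35352293e-02,  1.60505654e-02,
         1.14465205e+02],
       [ 1.68512669e-02,  3.42272956e-02,  9.99271999e-01,
         9.22841805e+02],
       [ 0.00000000e+00,  0.00000000e+00,  0.00000000e+00,
         1.00000000e+00]])}
{'clock': 0.05, 'joints': array([ 1.11736949e+00,  3.00440986e-01,  1.52158426e+00,  7.26354861e-06,
        1.32073148e+00, -6.66039452e-02]), 'qd': array([-0.00068752, -0.00032507, -0.0007892 ,  0.00090462, -0.00049909,
        0.00120991]), 'effort': array([ 1.71166757e-04, -5.33211958e+01, -3.53709126e+01,  7.09981075e-02,
        2.35328655e-02, -7.13017835e-05]), 'eef_pos': array([207.36975308, 509.11514018, 204.9015147 ]), 'eef_rot': array([-3.14043163e+00, -8.44946028e-05,  2.75476791e+00]), 'wrist_force': array([-0.36050895, -0.40655623,  0.32112427]), 'moment': array([-0.0453821 ,  0.01947934, -0.03209644]), 'finger_force': 0.0, 'finger_gap': 93.93225646750423}
```

View pics/t1.png

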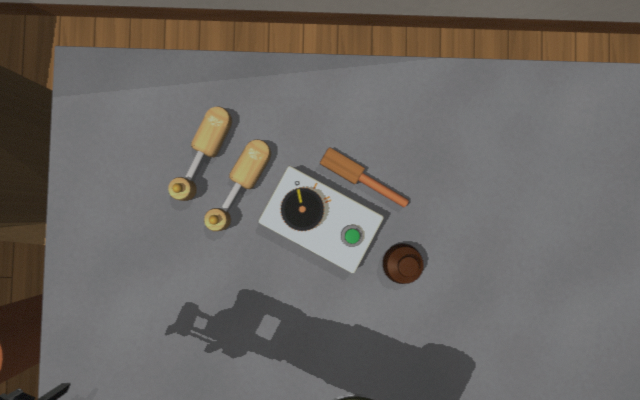

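View pics/s1.png

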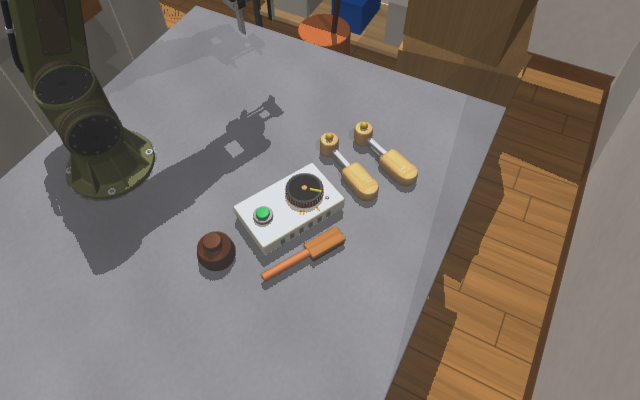

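The top picture shows the dial centre near (302,209), the pointer tip near (298,190) and the button near (352,236). The unit is turned, and its +x side faces the upper right, towards the brush. The scene view agrees.

Run:
```python
from h import *
im=cv2.imread('pics/t1.png')
cv2.imwrite('pics/t1c.png',cv2.resize(im[155:280,250:395],None,fx=5,fy=4.8 and 5,interpolation=cv2.INTER_CUBIC)[:600])
c=get_calibration('top')
d=ray(c,302,209,79);b=ray(c,352,236,64)
print(d,b,np.linalg.norm((d-b)[:2]))
for p in [(298,190),]: print(ray(c,*p,79))
hsv=cv2.cvtColor(im,cv2.COLOR_BGR2HSV)
m=cv2.inRange(hsv,(45,120,60),(85,255,255)); M=cv2.moments(m,True);print(M['m10']/M['m00'],M['m01']/M['m00'])
```

```text
[565.31833407 136.26331914  79.        ] [507.55107892  22.95138876  64.        ] 127.18745745931766
[607.10716412 146.12512545  79.        ]
351.8625 235.64375
```

View pics/t1c.png

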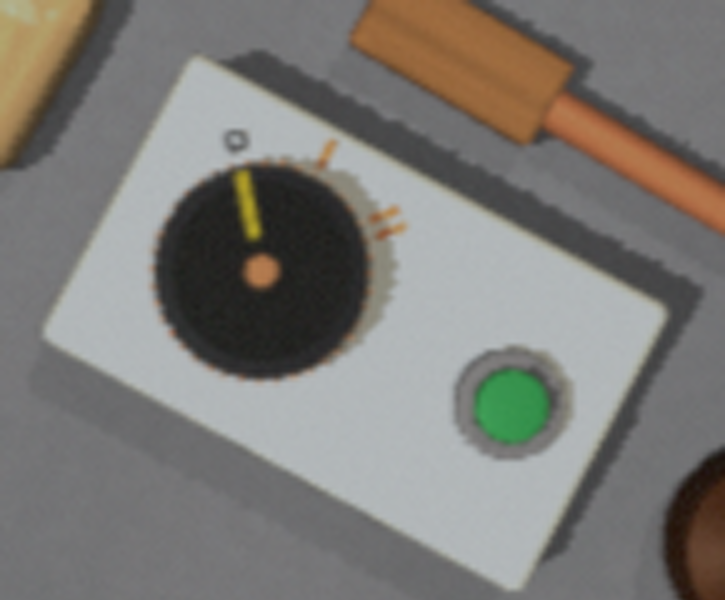

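Request:
arm_command(targets=[{"hand":-1,"x":-0.012,"y":-0.006},{"hand":-1,"x":-0.024,"y":-0.012},{"hand":-1,"x":-0.024,"y":-0.012},{"hand":-1,"x":-0.024,"y":-0.012},{"hand":-1,"x":-0.024,"y":-0.012},{"hand":-1,"x":-0.024,"y":-0.012},{"hand":-1,"x":-0.024,"y":-0.012},{"hand":-1,"x":-0.024,"y":-0.012},{"hand":-1,"x":-0.024,"y":-0.012},{"hand":-1,"x":-0.024,"y":-0.012}], newtons=10)

```text
schema error: expected keys hand, x, y, z, yaw
```

Request:
arm_command(targets=[{"hand":-1,"x":-0.024,"y":-0.012},{"hand":-1,"x":-0.024,"y":-0.012},{"hand":-1,"x":-0.024,"y":-0.012},{"hand":-1,"x":-0.024,"y":-0.012},{"hand":-1,"x":-0.024,"y":-0.012},{"hand":-1,"x":-0.024,"y":-0.012},{"hand":-1,"x":-0.024,"y":-0.012},{"hand":-1,"x":-0.024,"y":-0.012},{"hand":-1,"x":-0.024,"y":-0.012},{"hand":-1,"x":-0.024,"y":-0.012}])

```text
schema error: expected keys hand, x, y, z, yaw
```

Run:
```python
from h import *
s=manip.read_state();print(s['clock'],s['eef_pos'],s['eef_rot'],s['wrist_force'],s['finger_gap'])
im,c=snap('wrist','w1.png');print(c)
```

```text
0.1 [207.38837327 509.16096594 204.97437876] [-3.14061007e+00 -6.88731577e-05  2.75478219e+00] [-0.56178712  0.09270052 -0.17262118] 94.08526545354336
{'K': array([[286.96666549,   0.        , 319.9939108 ],
       [  0.        , 286.96666549, 199.62276372],
       [  0.        ,   0.        ,   1.        ]]), 'cam_to_world': array([[ 3.76091182e-01, -9.00468146e-01, -2.18432005e-01,
         1.45704056e+02],
       [ 9.26582217e-01,  3.65261245e-01,  8.96081376e-02,
         5.35135751e+02],
       [-9.04527356e-04, -2.36096042e-01,  9.71729304e-01,
         3.84339984e+02],
       [ 0.00000000e+00,  0.00000000e+00,  0.00000000e+00,
         1.00000000e+00]])}
```

View pics/w1.png

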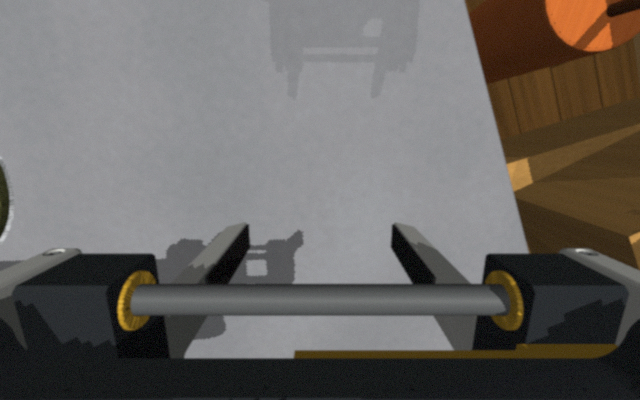

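The move was refused because each row needs every key, and the wrist view shows only bare bench between the open fingers. I'll resend it in full.

Request:
arm_command(targets=[{"hand":-1,"x":-0.012,"y":-0.006,"z":0,"yaw":0},{"hand":-1,"x":-0.024,"y":-0.012,"z":0,"yaw":0},{"hand":-1,"x":-0.024,"y":-0.012,"z":0,"yaw":0},{"hand":-1,"x":-0.024,"y":-0.012,"z":0,"yaw":0},{"hand":-1,"x":-0.024,"y":-0.012,"z":0,"yaw":0},{"hand":-1,"x":-0.024,"y":-0.012,"z":0,"yaw":0},{"hand":-1,"x":-0.024,"y":-0.012,"z":0,"yaw":0},{"hand":-1,"x":-0.024,"y":-0.012,"z":0,"yaw":0},{"hand":-1,"x":-0.024,"y":-0.012,"z":0,"yaw":0},{"hand":-1,"x":-0.024,"y":-0.012,"z":0,"yaw":0}], newtons=10)

```text
clock: 1.15
eef_pos: [376.4, 316.1, 205.4]
eef_rot: [-3.141, 0.0, 2.755]
wrist_force: [0.0, 0.4, -0.2]
finger_gap: 17.3
finger_force: 0.0
```

Request:
arm_command(targets=[{"hand":-1,"x":-0.024,"y":-0.012,"z":0,"yaw":0},{"hand":-1,"x":-0.024,"y":-0.012,"z":0,"yaw":0},{"hand":-1,"x":-0.024,"y":-0.012,"z":0,"yaw":0},{"hand":-1,"x":-0.024,"y":-0.012,"z":0,"yaw":0},{"hand":-1,"x":-0.024,"y":-0.012,"z":0,"yaw":0},{"hand":-1,"x":-0.024,"y":-0.012,"z":0,"yaw":0},{"hand":-1,"x":-0.024,"y":-0.012,"z":0,"yaw":0},{"hand":-1,"x":-0.024,"y":-0.012,"z":0,"yaw":0},{"hand":-1,"x":-0.024,"y":-0.012,"z":0,"yaw":0},{"hand":-1,"x":-0.012,"y":-0.006,"z":0,"yaw":0}])

```text
clock: 2.15
eef_pos: [544.5, 124.0, 205.2]
eef_rot: [-3.141, -0.0, 2.753]
wrist_force: [-0.8, 0.9, 0.1]
finger_gap: 0.4
finger_force: 0.0
```

Request:
arm_command(targets=[{"hand":-1,"x":0,"y":0,"z":0.02,"yaw":0},{"hand":-1,"x":0,"y":0,"z":0.02,"yaw":0},{"hand":-1,"x":0,"y":0,"z":0.02,"yaw":0},{"hand":-1,"x":0,"y":0,"z":0,"yaw":0}])

```text
clock: 2.55
eef_pos: [542.4, 125.8, 143.1]
eef_rot: [-3.139, -0.004, 2.755]
wrist_force: [-0.4, 0.4, 0.2]
finger_gap: 0.8
finger_force: 0.0
```

Run:
```python
from h import *
s=manip.read_state();print(s['clock'],s['eef_pos'],s['eef_rot'],s['wrist_force'],s['finger_gap'])
im,c=snap('wrist','w2.png');import pickle;pickle.dump(c,open('w2.pkl','wb'))
```

```text
2.55 [542.35517273 125.84201466 143.10707736] [-3.13930512 -0.00375328  2.75476446] [-0.44647578  0.3566923   0.18532134] 0.760391589916976
```

View pics/w2.png

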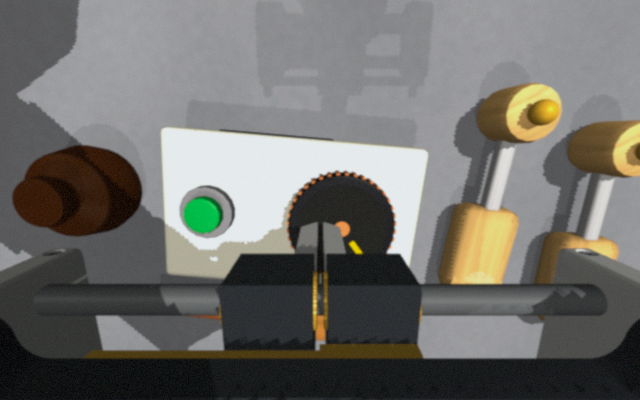

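The wrist view shows the dial's copper cap near (343,229) and the button near (202,215). The fingers are shut.

Run:
```python
from h import *
import pickle;c=pickle.load(open('w2.pkl','rb'))
d=ray(c,343,229,80);b=ray(c,202.5,215,64);print(d,b,np.linalg.norm((d-b)[:2]))
s=manip.read_state();p=s['eef_pos'];y=s['eef_rot'][2]
tx=np.array([np.cos(y),np.sin(y)]);ty=np.array([np.sin(y),-np.cos(y)])
for D in (d,np.array([565.8,136.,79])):
    g=D[:2]-30*ty-p[:2];print('goal',D[:2]-30*ty,'tool shift',g@tx,g@ty)
```

```text
[567.59981024 138.3547802   80.        ] [510.76779444  20.05898623  64.        ] 131.23937248312322
goal [556.2845186  110.57053691] tool shift -18.0070437033801 -9.349620450111507
goal [554.48470836 108.21575671] tool shift -17.228332338298348 -12.209325904315186
```

Request:
arm_command(targets=[{"hand":-1,"x":-0.0088,"y":-0.0055,"z":0,"yaw":0},{"hand":-1,"x":-0.0088,"y":-0.0055,"z":0.01,"yaw":0},{"hand":-1,"x":0,"y":0,"z":0.015,"yaw":0},{"hand":-1,"x":0,"y":0,"z":0.015,"yaw":0},{"hand":-1,"x":0,"y":0,"z":0.01,"yaw":0},{"hand":-1,"x":0,"y":0,"z":0.008,"yaw":0},{"hand":-1,"x":0,"y":0,"z":0,"yaw":0},{"hand":-1,"x":0,"y":0,"z":0,"yaw":0}])

```text
clock: 3.4
eef_pos: [556.2, 109.3, 87.9]
eef_rot: [3.141, 0.001, 2.755]
wrist_force: [0.3, -0.3, 0.6]
finger_gap: 0.8
finger_force: 0.0
```

Request:
arm_command(targets=[{"hand":-1,"x":0,"y":0,"z":0.001,"yaw":0},{"hand":-1,"x":0,"y":0,"z":0.001,"yaw":0},{"hand":-1,"x":0,"y":0,"z":0.001,"yaw":0},{"hand":-1,"x":0,"y":0,"z":0,"yaw":0}])

```text
clock: 3.8
eef_pos: [555.9, 109.4, 84.4]
eef_rot: [-3.142, 0.0, 2.755]
wrist_force: [-0.6, 0.2, 0.5]
finger_gap: 0.5
finger_force: 0.0
```

Request:
arm_command(targets=[{"hand":-1,"x":0,"y":0,"z":0.002,"yaw":0},{"hand":-1,"x":0,"y":0,"z":0.002,"yaw":0},{"hand":-1,"x":0,"y":0,"z":0.0005,"yaw":0},{"hand":-1,"x":0,"y":0,"z":0,"yaw":0},{"hand":-1,"x":0,"y":0,"z":0,"yaw":0}])

```text
clock: 4.3
eef_pos: [555.9, 109.4, 79.9]
eef_rot: [-3.142, -0.0, 2.755]
wrist_force: [-0.3, -0.6, 0.3]
finger_gap: 0.5
finger_force: 0.0
```

Request:
arm_command(targets=[{"hand":-1,"x":0,"y":0,"z":0.0005,"yaw":0},{"hand":-1,"x":0,"y":0,"z":0.0005,"yaw":0},{"hand":-1,"x":0,"y":0,"z":0,"yaw":0}])

```text
clock: 4.6
eef_pos: [556.1, 109.3, 79.3]
eef_rot: [3.141, 0.001, 2.755]
wrist_force: [-0.1, -0.0, 4.5]
finger_gap: 0.7
finger_force: 1.8
```

Request:
arm_command(targets=[{"hand":-1,"x":0,"y":0,"z":0.0002,"yaw":0},{"hand":-1,"x":0.0021,"y":7e-05,"z":0,"yaw":0.07},{"hand":-1,"x":0.0021,"y":7e-05,"z":0,"yaw":0.07},{"hand":-1,"x":0.0021,"y":7e-05,"z":0,"yaw":0.07},{"hand":-1,"x":0,"y":0,"z":0,"yaw":0}])

```text
clock: 5.1
eef_pos: [550.6, 112.0, 79.3]
eef_rot: [-3.142, 0.001, 2.542]
wrist_force: [-0.6, -3.6, 5.8]
finger_gap: 0.3
finger_force: 2.8
```

Request:
arm_command(targets=[{"hand":-1,"x":0.0021,"y":7e-05,"z":0,"yaw":0.07},{"hand":-1,"x":0.0021,"y":7e-05,"z":0,"yaw":0.07},{"hand":-1,"x":0.0021,"y":7e-05,"z":0,"yaw":0.07},{"hand":-1,"x":0.0021,"y":7e-05,"z":0,"yaw":0.07},{"hand":-1,"x":0,"y":0,"z":0,"yaw":0}])

```text
clock: 5.6
eef_pos: [544.1, 118.0, 79.2]
eef_rot: [3.142, 0.0, 2.262]
wrist_force: [-2.2, -1.4, 6.4]
finger_gap: 0.8
finger_force: 3.5
```

Run:
```python
from h import *
im,c=snap('top','t2.png')
a=cv2.resize(im[170:255,260:385,::-1],None,fx=6,fy=6,interpolation=cv2.INTER_CUBIC);cv2.imwrite('pics/t2c.png',a)
```

```text
(no output)
```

View pics/t2c.png

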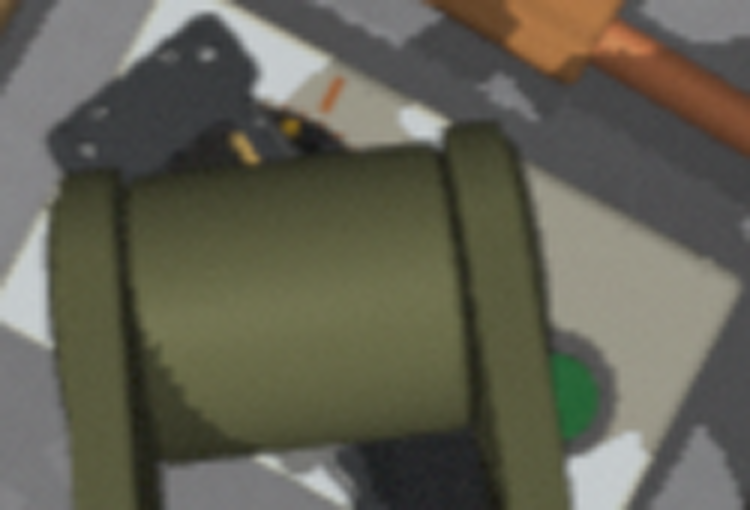

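The arm hides most of the dial. The pointer tip shows near crop (290,125), which is about 0.5 rad round and past the hump. I'll go a bit further, then lift.

Request:
arm_command(targets=[{"hand":-1,"x":0.0021,"y":7e-05,"z":0,"yaw":0.07},{"hand":-1,"x":0.0021,"y":7e-05,"z":0,"yaw":0.07},{"hand":-1,"x":0,"y":0,"z":0,"yaw":0},{"hand":-1,"x":0,"y":0,"z":-0.002,"yaw":0},{"hand":-1,"x":0,"y":0,"z":-0.01,"yaw":0},{"hand":-1,"x":0,"y":0,"z":-0.02,"yaw":0},{"hand":-1,"x":0,"y":0,"z":-0.02,"yaw":0},{"hand":-1,"x":0,"y":0,"z":0,"yaw":0}])

```text
clock: 6.45
eef_pos: [542.9, 121.6, 133.6]
eef_rot: [3.137, 0.002, 2.125]
wrist_force: [0.7, 0.3, 0.4]
finger_gap: 0.4
finger_force: 0.0
```

Run:
```python
from h import *
import pickle
s=manip.read_state();p=s['eef_pos'];y=s['eef_rot'][2]
tx=np.array([np.cos(y),np.sin(y)]);ty=np.array([np.sin(y),-np.cos(y)])
g=np.array([508.3,22.])-p[:2];print(p,y,'to button',g@tx,g@ty)
im,c=snap('wrist','w3.png');pickle.dump(c,open('w3.pkl','wb'))
```

```text
[542.90237843 121.55552868 133.63937222] 2.1249069787259045 to button -66.45157967889067 -81.80962927811301
```

View pics/w3.png

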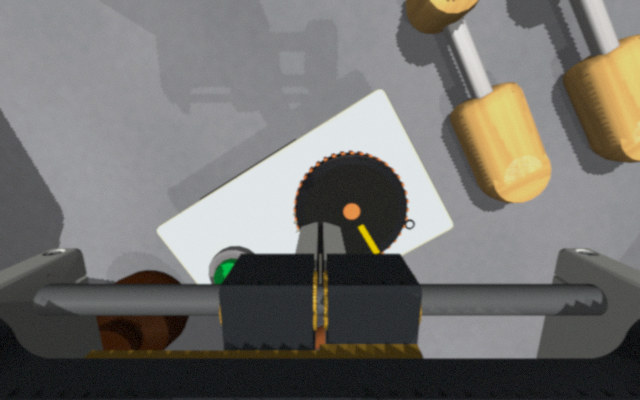

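The pointer now runs from near (351,211) towards (378,252), roughly parallel to the unit's short side. I'll check the angle in world axes.

Run:
```python
from h import *
import pickle;c=pickle.load(open('w3.pkl','rb'))
A=lambda a,b,za,zb:np.arctan2(*(ray(c,*b,zb)-ray(c,*a,za))[1::-1])
print('pointer',A((361,228),(377,251),81,81),'unit x',A((382,90),(453,226),55,55),'ring',A((351,211),(409,224),81,55))
d=ray(c,351,211,80);ux=A((382,90),(453,226),55,55);e=np.array([np.cos(ux),np.sin(ux)]);ey=np.array([-e[1],e[0]])
print(d, 'button', d[:2]-126*ey)
```

```text
pointer -0.40939732527451556 unit x -0.47015120307264724 ring 0.2197632061948135
[565.96710462 136.93720594  80.        ] button [508.88644752  24.60823111]
```

The dial is in the first setting: the pointer is 0.06 rad from the unit's +x. Next is the button.

Request:
arm_command(targets=[{"hand":-1,"x":-0.013,"y":-0.016,"z":0,"yaw":0},{"hand":-1,"x":-0.013,"y":-0.016,"z":0,"yaw":0},{"hand":-1,"x":-0.013,"y":-0.016,"z":0,"yaw":0},{"hand":-1,"x":-0.013,"y":-0.016,"z":0,"yaw":0},{"hand":-1,"x":-0.0135,"y":-0.017,"z":0,"yaw":0},{"hand":-1,"x":0,"y":0,"z":0.015,"yaw":0},{"hand":-1,"x":0,"y":0,"z":0.015,"yaw":0},{"hand":-1,"x":0,"y":0,"z":0.015,"yaw":0},{"hand":-1,"x":0,"y":0,"z":0.005,"yaw":0},{"hand":-1,"x":0,"y":0,"z":0,"yaw":0}])

```text
clock: 7.5
eef_pos: [506.7, 23.0, 79.8]
eef_rot: [-3.14, -0.001, 2.125]
wrist_force: [0.0, 0.0, 0.1]
finger_gap: 0.9
finger_force: 0.0
```

Request:
arm_command(targets=[{"hand":-1,"x":0,"y":0,"z":0.002,"yaw":0},{"hand":-1,"x":0,"y":0,"z":0.002,"yaw":0},{"hand":-1,"x":0,"y":0,"z":0.002,"yaw":0},{"hand":-1,"x":0,"y":0,"z":0,"yaw":0}])

```text
clock: 7.9
eef_pos: [507.6, 23.1, 75.0]
eef_rot: [3.141, 0.0, 2.125]
wrist_force: [0.5, 0.9, 3.4]
finger_gap: 0.4
finger_force: 1.3
```

Request:
arm_command(targets=[{"hand":-1,"x":0,"y":0,"z":0.001,"yaw":0},{"hand":-1,"x":0,"y":0,"z":0.001,"yaw":0},{"hand":-1,"x":0,"y":0,"z":0,"yaw":0}])

```text
clock: 8.2
eef_pos: [507.6, 23.0, 72.9]
eef_rot: [3.141, 0.0, 2.125]
wrist_force: [1.5, -0.1, 4.8]
finger_gap: 0.3
finger_force: 1.9
```

Request:
arm_command(targets=[{"hand":-1,"x":0,"y":0,"z":0.001,"yaw":0},{"hand":-1,"x":0,"y":0,"z":0.0005,"yaw":0},{"hand":-1,"x":0,"y":0,"z":0,"yaw":0}])

```text
clock: 8.5
eef_pos: [507.5, 23.1, 71.4]
eef_rot: [3.141, 0.0, 2.125]
wrist_force: [1.8, 0.6, 5.1]
finger_gap: 0.8
finger_force: 2.4
```

Not at the stop yet, so I'll press further in small steps.

Request:
arm_command(targets=[{"hand":-1,"x":0,"y":0,"z":0.0005,"yaw":0},{"hand":-1,"x":0,"y":0,"z":0.0005,"yaw":0},{"hand":-1,"x":0,"y":0,"z":0,"yaw":0}])

```text
clock: 8.8
eef_pos: [507.6, 23.0, 71.1]
eef_rot: [3.141, 0.001, 2.125]
wrist_force: [-0.7, 0.3, 14.3]
finger_gap: 0.4
finger_force: 6.9
```

The force rose to 14 N at the stop, so the button is fully down. Now I'll lift clear and check.

Request:
arm_command(targets=[{"hand":-1,"x":0,"y":0,"z":-0.003,"yaw":0},{"hand":-1,"x":0,"y":0,"z":-0.006,"yaw":0},{"hand":-1,"x":0,"y":0,"z":-0.02,"yaw":0},{"hand":-1,"x":0,"y":0,"z":-0.03,"yaw":0},{"hand":-1,"x":0,"y":0,"z":-0.03,"yaw":0},{"hand":-1,"x":0,"y":0,"z":-0.03,"yaw":0},{"hand":-1,"x":0,"y":0,"z":0,"yaw":0}])

```text
clock: 9.5
eef_pos: [508.2, 23.0, 192.7]
eef_rot: [3.138, 0.003, 2.125]
wrist_force: [-0.1, -0.0, -0.3]
finger_gap: 0.5
finger_force: 0.0
```

Run:
```python
from h import *
im,c=snap('scene','s2.png')
cv2.imwrite('pics/s2c.png',cv2.resize(im[110:290,190:430,::-1],None,fx=3,fy=3,interpolation=cv2.INTER_CUBIC))
```

```text
(no output)
```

View pics/s2c.png

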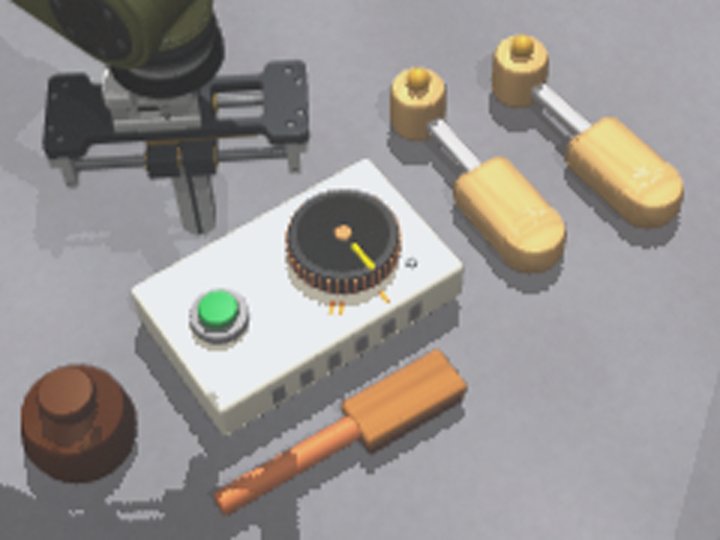

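The pointer (tip near 373,267) is at the single orange bar (385,296). The button (218,310) is up, nothing else has moved, and the arm is clear.

```bash
python3 -c "
from cell import manip
print(manip.sign_off())"
```

```text
the job is handed in; nothing more can be done
None
```

I turned the dial one click to the first setting, pressed the start button fully down and let it come back up, left everything else in place, and handed the job in; no verdict came back.

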